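# Reload the screw feeder with the full cassette

### The job

One of the three identical closed cassettes on the stand is full of screws and the other two are empty: lift each a few centimetres straight up from its place in turn, from left to right as the robot sees them, to feel which is the heaviest, and stand the empty ones back where they were. Set the full one upright down in the tray of the feeder's carriage without dropping it, then push the carriage fully home, and only then swing the lock lever fully over, away from the robot. Keep the cassettes upright and leave the things standing around the stand and the feeder where they are.

Things in the scene. Friction and masses are not known exactly. Their poses are not given: they have to be found in the camera images.
- cassette_a_mid (a point): one of the three identical closed cassettes: grey plastic box with a dark band, 46 (its x) x 64 (its y) x 66 mm high, standing upright on the stand, axes nearly along the stand's; nothing outside shows which one is full. An empty one weighs about 0.12 to 0.18 kg, the full one 0.55 to 0.70 kg. This point is its centre, 33 mm above its underside; z up
- cassette_b_mid (a point): one of the three identical closed cassettes: grey plastic box with a dark band, 46 (its x) x 64 (its y) x 66 mm high, standing upright on the stand, axes nearly along the stand's; nothing outside shows which one is full. An empty one weighs about 0.12 to 0.18 kg, the full one 0.55 to 0.70 kg. This point is its centre, 33 mm above its underside; z up
- cassette_c_mid (a point): one of the three identical closed cassettes: grey plastic box with a dark band, 46 (its x) x 64 (its y) x 66 mm high, standing upright on the stand, axes nearly along the stand's; nothing outside shows which one is full. An empty one weighs about 0.12 to 0.18 kg, the full one 0.55 to 0.70 kg. This point is its centre, 33 mm above its underside; z up
- place_left (a point): the left place (seen from the robot, left is +y) of the low fixed aluminium stand: centre of the place, on the stand's upper face, 8 mm above the bench; x points away from the robot across the stand, y along the row towards the left, z up. Places are 90 mm apart, parted by 4 mm thick ribs 8 mm high (above the stand's face); no ribs on the x sides
- place_middle (a point): the middle place (seen from the robot, left is +y) of the low fixed aluminium stand: centre of the place, on the stand's upper face, 8 mm above the bench; x points away from the robot across the stand, y along the row towards the left, z up. Places are 90 mm apart, parted by 4 mm thick ribs 8 mm high (above the stand's face); no ribs on the x sides
- place_right (a point): the right place (seen from the robot, left is +y) of the low fixed aluminium stand: centre of the place, on the stand's upper face, 8 mm above the bench; x points away from the robot across the stand, y along the row towards the left, z up. Places are 90 mm apart, parted by 4 mm thick ribs 8 mm high (above the stand's face); no ribs on the x sides
- tray_floor (a point): centre of the inner floor of the open aluminium tray on the feeder's carriage; x points into the feeder (the way the carriage is pushed home), y to the left, z up. The tray is 62 (x) x 80 (y) mm inside, so a cassette goes in with its 46 mm along x; walls 3 mm thick, 15 mm high above this floor; the floor is 18 mm above the bench. Behind the carriage (beyond its home place) is the feeder's white housing, 56 mm high
- push_plate (a point): middle of the front face (towards the robot, -x) of the upright handle plate of the carriage, 50 mm wide (y) and 8 mm thick, standing clear 37 mm in front of the tray, from 15 to 65 mm above the bench; this point is 45 mm above the bench, 79 mm in front of the tray's centre; x points into the feeder. Push it along +x to send the carriage home
- carriage (a joint): how far the carriage is drawn out towards the robot, m: 0 is fully home at its stop, 0.07 fully out. Slides with about 2.5 N friction and stays where it is left
- lock_tip (a point): centre of the 26 mm black ball at the tip of the lock lever on the feeder, 90 mm to the right (-y) of the carriage's middle; the lever is a 10 mm thick steel stick, 75 mm from its pivot to this point, on a dark block; the pivot is 34 mm above the bench. It swings in the vertical plane along tray_floor's x, from leaning towards the robot, over the top, to leaning away; under 2 N at the ball moves it
- lock (a joint): angle of the lock lever, rad: 0 leaning 0.5 rad from upright towards the robot (open), 0.5 upright, 1.0 leaning 0.5 rad away from the robot (fully over, locked). Stays where it is left
- screwdriver: a screwdriver lying in front of the stand; a bystander; origin at its underside (middle of its length roughly)
- flux_jar: a small jar, 50 mm wide, 65 mm high, behind the stand; a bystander; origin at its underside
- solder_spool: a solder spool, 54 mm wide, 44 mm high, behind the stand; a bystander; origin at its underside
- tape_roll: a tape roll lying flat, 60 mm wide, 19 mm high, left of the feeder; a bystander; origin at its underside
Things that resemble listed ones, but are neither listed nor needed, are in the scene too. Leave any blue or purple look-alike of the part that bears cassette_a_mid alone.

How it is judged:
On the way, in this order (a step that is already met when the one before it is completed fails the run):
1. the cassette in the left place is lifted at least 20 mm above it (((horizontal distance between cassette_a_mid and place_left below 0.045 m and z of cassette_a_mid in the frame of place_left above 0.053 m) or (horizontal distance between cassette_b_mid and place_left below 0.045 m and z of cassette_b_mid in the frame of place_left above 0.053 m) or (horizontal distance between cassette_c_mid and place_left below 0.045 m and z of cassette_c_mid in the frame of place_left above 0.053 m))), for 0.1 s.
2. the cassette in the middle place is lifted at least 20 mm above it (((horizontal distance between cassette_a_mid and place_middle below 0.045 m and z of cassette_a_mid in the frame of place_middle above 0.053 m) or (horizontal distance between cassette_b_mid and place_middle below 0.045 m and z of cassette_b_mid in the frame of place_middle above 0.053 m) or (horizontal distance between cassette_c_mid and place_middle below 0.045 m and z of cassette_c_mid in the frame of place_middle above 0.053 m))), for 0.1 s.
3. the cassette in the right place is lifted at least 20 mm above it (((horizontal distance between cassette_a_mid and place_right below 0.045 m and z of cassette_a_mid in the frame of place_right above 0.053 m) or (horizontal distance between cassette_b_mid and place_right below 0.045 m and z of cassette_b_mid in the frame of place_right above 0.053 m) or (horizontal distance between cassette_c_mid and place_right below 0.045 m and z of cassette_c_mid in the frame of place_right above 0.053 m))), for 0.1 s.
4. a cassette is set down in the tray (within 8 mm of its floor) while still held in the fingers (((x of cassette_a_mid in the frame of tray_floor between -0.013 and 0.013 m and y of cassette_a_mid in the frame of tray_floor between -0.013 and 0.013 m and z of cassette_a_mid in the frame of tray_floor below 0.041 m and contact force between the fingers and cassette_a above 0.5 N) or (x of cassette_b_mid in the frame of tray_floor between -0.013 and 0.013 m and y of cassette_b_mid in the frame of tray_floor between -0.013 and 0.013 m and z of cassette_b_mid in the frame of tray_floor below 0.041 m and contact force between the fingers and cassette_b above 0.5 N) or (x of cassette_c_mid in the frame of tray_floor between -0.013 and 0.013 m and y of cassette_c_mid in the frame of tray_floor between -0.013 and 0.013 m and z of cassette_c_mid in the frame of tray_floor below 0.041 m and contact force between the fingers and cassette_c above 0.5 N))).
5. the carriage is home with a cassette in its tray (value of joint carriage below 0.006 m and ((x of cassette_a_mid in the frame of tray_floor between -0.013 and 0.013 m and y of cassette_a_mid in the frame of tray_floor between -0.013 and 0.013 m) or (x of cassette_b_mid in the frame of tray_floor between -0.013 and 0.013 m and y of cassette_b_mid in the frame of tray_floor between -0.013 and 0.013 m) or (x of cassette_c_mid in the frame of tray_floor between -0.013 and 0.013 m and y of cassette_c_mid in the frame of tray_floor between -0.013 and 0.013 m))), for 0.1 s.
6. the lock lever is fully over (value of joint lock above 0.85 rad), for 0.1 s.
At the end, for the whole second after the job is handed in: The full cassette (over 3.5 N on the tray) is on the tray floor within 13 mm of its centre, the carriage is under 6 mm out, the lock lever above 0.85 rad; the two empty cassettes are within 30 mm of where they started; all three tilt under 0.12 rad (((x of cassette_a_mid in the frame of tray_floor between -0.013 and 0.013 m and y of cassette_a_mid in the frame of tray_floor between -0.013 and 0.013 m and z of cassette_a_mid in the frame of tray_floor between 0.027 and 0.039 m and contact force between cassette_a and anything else above 3.5 N and distance of each of cassette_b_mid, cassette_c_mid from where it was at the start of the episode below 0.03 m) or (x of cassette_b_mid in the frame of tray_floor between -0.013 and 0.013 m and y of cassette_b_mid in the frame of tray_floor between -0.013 and 0.013 m and z of cassette_b_mid in the frame of tray_floor between 0.027 and 0.039 m and contact force between cassette_b and anything else above 3.5 N and distance of each of cassette_a_mid, cassette_c_mid from where it was at the start of the episode below 0.03 m) or (x of cassette_c_mid in the frame of tray_floor between -0.013 and 0.013 m and y of cassette_c_mid in the frame of tray_floor between -0.013 and 0.013 m and z of cassette_c_mid in the frame of tray_floor between 0.027 and 0.039 m and contact force between cassette_c and anything else above 3.5 N and distance of each of cassette_a_mid, cassette_b_mid from where it was at the start of the episode below 0.03 m)) and angle between each of cassette_a_mid, cassette_b_mid, cassette_c_mid's own z axis and vertical below 0.12 rad and value of joint carriage below 0.006 m and value of joint lock above 0.85 rad); the robot touches nothing.
It fails at once if a cassette tipped by more than 0.5 rad (angle between any of cassette_a_mid, cassette_b_mid, cassette_c_mid's own z axis and vertical above 0.5 rad).
It fails at once if a bystander pushed more than 40 mm from its place (distance of any of screwdriver, flux_jar, solder_spool, tape_roll from where it was at the start of the episode above 0.04 m).
It fails at once if the lock lever swung over while the carriage is not home (value of joint lock above 0.85 rad and value of joint carriage above 0.02 m).
It also fails if it takes over 72 s, if anything falls off the work surface, if the arm or the gripper's body presses on something with over 40 N, if the wrist force passes 120 N, or if a joint passes its speed limit or range.

### The arm

A 6-joint arm with a two-finger parallel gripper is mounted at the origin on the work surface. World frame = base frame: x ahead of the robot, y to its left, z up, the work surface at z = 0. Lengths are in m, angles in rad, forces in N, time in s.
With the tool pointing down it reaches from about 0.375 to 0.975 m from the base axis. Payload 3.8 kg.
Tool frame: the origin (TCP) lies at the very end of the fingers, on their centre line; the grasp point (between the pads) lies 19 mm behind it; z points along the fingers, y is the line along which they close (so a half turn about z gives the same grasp; the last joint's range is limited). The gripper opens to 85 mm and grips with 20 to 120 N. Pads are 22 mm wide; open, the fingers measure 114 mm over their backs; the gripper's body (76 mm by 85 mm) begins 54 mm behind the grasp point. The pads swing forward as they close: fully open they stand 13 mm farther back than shut.
Start: joints at [-0.037, 0.264, 1.604, -0, 1.274, -0.037], TCP at [0.675, -0, 0.231] pointing down, gripper open.
Joint ranges: [-2.63, 2.63], [-0.94, 2.18], [0.31, 2.57], [-1.31, 4.45], [0, 2.66], [-2.55, 2.55]. Speed limits (rad/s): [2.57, 2.57, 3.14, 3.14, 3.14, 3.14].

### API

Orientations are given as a rotation vector (axis times angle).
In Python, from workcell import monitor, viewer, workorder gives the robot as it stands.
- The arm moves only by the tool jog_arm, never from a script. Its argument "commands" is a list of rows, each an object with "travel": the shift along the tool's x, y, z in mm, a list of three; "rot": the turn, a rotation vector about the tool's x, y, z in degrees, a list of three; "claw": the closure in counts, from 0 (fully open) to 255 (shut). A call has exactly 5 rows; each row shifts and turns the commanded pose from where the row before left it, along the tool's axes as they then stand; what a row does not reach is not made up. A row lasts 1/10 s, in which the tool goes at most 50 mm and 8.59 degrees, less where a joint would pass 70% of its speed; a pose out of reach is approached as far as the arm can. A call is refused whole if a number of a shift passes 50 or a number of a turn 8.59, either way. A call with a gripper value outside its range is refused whole. The fingers move at their own pace and stop on an object; "force" is the grip in N (left out, the last holds). Time passes only in rows, so rows that do not move let the fingers close, or fill a call up. It gives the time, the measured TCP pose, the force, the opening and the grip force at its end, in the units of the state.
- monitor.read_state(): the state, without advancing time (a new reading comes with each control period).
- viewer.read_camera(name): name is "scene" or "side" or "wrist"; returns a dict with "color" (420x560x3 uint8, blue, green, red), "camera_matrix" (3x3 intrinsics, pixels), "R" (3x3) and "t" (3): a world point X has camera coordinates R X + t. Camera axes: x right, y down, z forward; pixel columns grow to the right and rows downward; lengths in m; the calibration is good to about 2 mm. A picture is of the moment at which its call begins. There is no depth.
- workorder.finish_job(): hands the job in; it is judged then, once.
The state is a dict: "time": time; "q": joint angles; "joint_vel": joint speeds; "joint_torque": joint torques, N m; "tool_pos": TCP position; "tcp_rot": TCP orientation; "wrist_force": force on the tool from outside, world axes, zero at the start; "torque": the same for the moment, N m; "width": opening from 0.0 (shut) to 1.0 (fully open); "grip_force": force on a finger pad.
Only numpy, scipy, OpenCV 4.12 (cv2) and the standard library are available. Lean on these libraries where they do the work, as an engineer would, in place of code of your own. Each camera call takes 0.05 s, during which the arm holds its last target. There are 200 camera calls.

## Working session

There is one attempt and no reset: what is moved stays moved. The work goes in short steps, Python scripts to look and compute and a tool call to move; the robot and the scene stay as the last step left them, time stands still between calls to the robot, and variables do not carry over. Pictures are saved under pics/ and viewed, at most 12 in all, crops included, and the job is handed in when it is done.

Besides the shell and the picture viewer there is one more tool, called as name(argument=value, ...) on one line, values as JSON. jog_arm: Moves the arm, as the interface text tells. Its arguments: {"type":"object","properties":{"commands":{"type":"array","items":{"type":"object","properties":{"travel":{"type":"array","items":{"type":"number"}},"rot":{"type":"array","items":{"type":"number"}},"claw":{"type":"number"}}}},"force":{"type":"number"}},"required":["commands"]}

```bash
mkdir -p pics; cat > h.py <<'E'
import numpy as np, cv2
from workcell import monitor, viewer, workorder
def cam(n):
    c=viewer.read_camera(n); return c
def ray(c,u,v,z):
    K=np.array(c["camera_matrix"]);R=np.array(c["R"]);t=np.array(c["t"])
    d=R.T@np.linalg.solve(K,[u,v,1.]);o=-R.T@t
    return o+d*(z-o[2])/d[2]
def proj(c,X):
    p=np.array(c["camera_matrix"])@(np.array(c["R"])@np.array(X)+np.array(c["t"]));return p[:2]/p[2]
E
python3 - <<'E'
from h import *
import pickle
cs={n:cam(n) for n in("scene","side","wrist")}
pickle.dump(cs,open("c0.pkl","wb"))
for n,c in cs.items():
    cv2.imwrite(f"pics/{n}0.png",c["color"]); print(n,-np.array(c["R"]).T@c["t"])
print(monitor.read_state())
E
```

```text
scene [ 0.99443123 -0.36908303  0.93405369]
side [ 0.00395763 -0.56416262  1.02941234]
wrist [0.674289   0.0717802  0.37332559]
{'time': 0.15, 'q': array([-3.69164671e-02,  2.64588925e-01,  1.60510767e+00, -4.10253925e-06,
        1.27367701e+00, -3.68912762e-02]), 'joint_vel': array([ 0.00065994, -0.00111247, -0.00408049, -0.00138848, -0.00090946,
        0.00058163]), 'joint_torque': array([-4.44535381e-04, -5.15905774e+01, -3.67958951e+01, -2.06692371e-04,
        8.09489022e-03,  2.50629785e-05]), 'tool_pos': array([6.74417894e-01, 7.16964309e-06, 2.30216489e-01]), 'tcp_rot': array([-2.22054686e+00, -2.22049360e+00,  1.90752278e-03]), 'wrist_force': array([-0.38676412,  0.2183662 , -0.45161528]), 'torque': array([ 0.00645371,  0.05577563, -0.00289506]), 'grip_force': 0.0, 'width': 1.0044856320891293}
```

View pics/scene0.png

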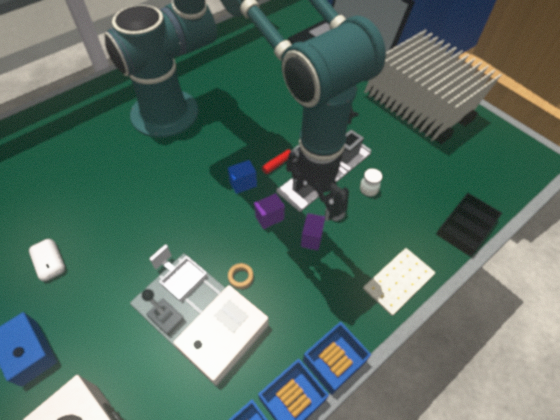

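View pics/side0.png

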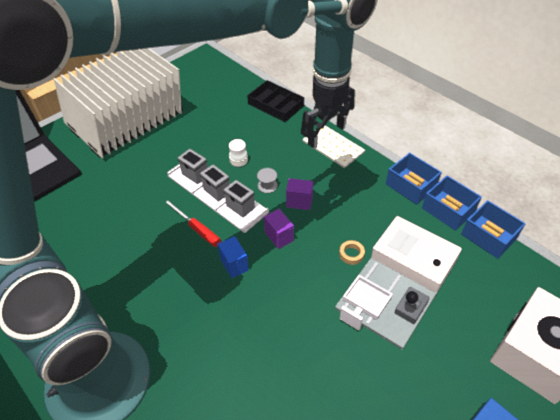

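The side view shows the three grey cassettes on the stand at about (193,165), (214,180) and (239,196). The feeder tray is at (367,295), its handle plate at (350,318) and the lever ball at (412,297). Things that could be taken for a cassette: the blue box (234,257) and the purple boxes (280,228) and (299,193). I choose the three grey ones with dark bands on the stand. Next I'll check them in a close crop.

```bash
python3 - <<'E'
from h import *
import pickle
c=pickle.load(open("c0.pkl","rb"))["side"];im=c["color"]
a=cv2.resize(im[140:240,160:274],None,fx=3.5,fy=3.5,interpolation=cv2.INTER_CUBIC)
b=cv2.resize(im[250:350,330:444],None,fx=3.5,fy=3.5,interpolation=cv2.INTER_CUBIC)
out=np.hstack([a,b])
for k in range(0,out.shape[1],35): cv2.line(out,(k,0),(k,4 if k%175 else 10),(0,255,255),1)
for k in range(0,out.shape[0],35): cv2.line(out,(0,k),(6,k),(0,255,255),1)
cv2.imwrite("pics/crop1.png",out)
for n,u,v,z in [("c",193,157,.074),("c",213,172,.074),("c",238,187,.074),("tray",367,295,.03),("plate",352,310,.065),("ball",412,297,.09)]:
    print(n,ray(c,u,v,z).round(3))
E
```

```text
c [0.506 0.317 0.074]
c [0.509 0.236 0.074]
c [0.521 0.15  0.074]
tray [ 0.537 -0.267  0.03 ]
plate [ 0.468 -0.278  0.065]
ball [ 0.569 -0.353  0.09 ]
```

View pics/crop1.png

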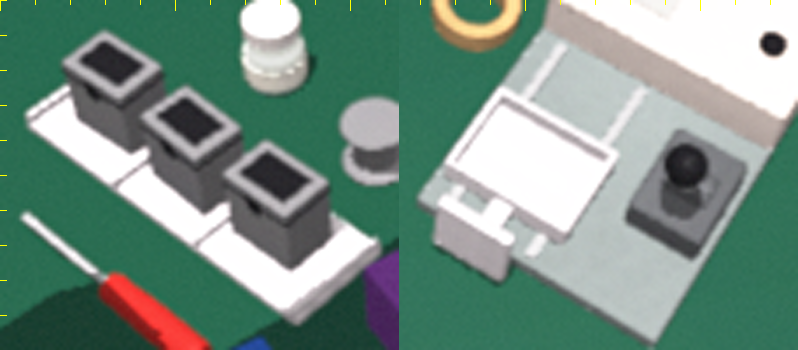

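```bash
python3 - <<'E'
from h import *
import pickle
c=pickle.load(open("c0.pkl","rb"))["side"]
def P(l,x0,y0,z): return np.array([ray(c,x0+u/3.5,y0+v/3.5,z)[:2] for u,v in l])
for l in ([(104,30),(163,67),(122,105),(63,66)],[(185,86),(241,126),(200,165),(140,122)],[(268,140),(329,184),(288,222),(223,176)]):
    p=P(l,160,140,.074); d=p[1]-p[0]+p[2]-p[3]; e=p[0]-p[3]+p[1]-p[2]
    print(p.mean(0).round(4),np.linalg.norm(d)/2,np.linalg.norm(e)/2,np.degrees(np.arctan2(d[0],-d[1])),np.degrees(np.arctan2(e[1],e[0])))
p=P([(106,90),(219,155),(161,243),(44,170)],330,250,.033);d=p[1]-p[0]+p[2]-p[3]; e=p[0]-p[3]+p[1]-p[2]
print("tray",p.mean(0).round(4),np.linalg.norm(d)/2,np.linalg.norm(e)/2,np.degrees(np.arctan2(d[0],-d[1])),np.degrees(np.arctan2(e[1],e[0])))
print("plate",P([(39,195),(116,240)],330,250,.065),"ball",P([(287,166)],330,250,.034+.075*np.cos(.5)))
E
```

```text
[0.5003 0.3126] 0.0648249229395723 0.04782985627847565 6.080356840896974 11.8700327547507
[0.5045 0.2233] 0.06320502236462107 0.04746513557732892 3.442581319486442 8.865433101034398
[0.5134 0.1371] 0.06478834984627868 0.04574903578160571 3.408766806412171 6.612097883228324
tray [ 0.5335 -0.2714] 0.08415863944716709 0.0750924722650231 9.339051259971617 9.788615241501173
plate [[ 0.45923546 -0.255612  ]
 [ 0.46946459 -0.30780393]] ball [[ 0.56185485 -0.35579071]]
```

The crop confirms the choice: three grey boxes with dark lids and bands stand on the white ribbed stand, with top centres at about (192,159), (215,176) and (239,192). I'll move above the stand for one close look.

jog_arm(commands=[{"travel":[30,-33,0],"claw":0},{"travel":[30,-33,0],"claw":0},{"travel":[30,-33,0],"claw":0},{"travel":[30,-33,0],"claw":0},{"travel":[30,-33,0],"claw":0}], force=60)

```text
$.commands[0]: bad value
```

jog_arm(commands=[{"rot":[0,0,-5]},{},{},{},{}])

```text
$.commands[0]: bad value
```

```bash
python3 - <<'E'
from h import *
import pickle
c=cam("wrist");pickle.dump(c,open("c1.pkl","wb"))
cv2.imwrite("pics/w1.png",c["color"]);s=monitor.read_state();print(s["tool_pos"],s["tcp_rot"],-np.array(c["R"]).T@c["t"])
E
```

```text
[ 6.74527846e-01 -1.91105056e-06  2.30427140e-01] [-2.22072132e+00 -2.22064474e+00  1.59451301e-03] [0.67434364 0.07177808 0.37348487]
```

View pics/w1.png

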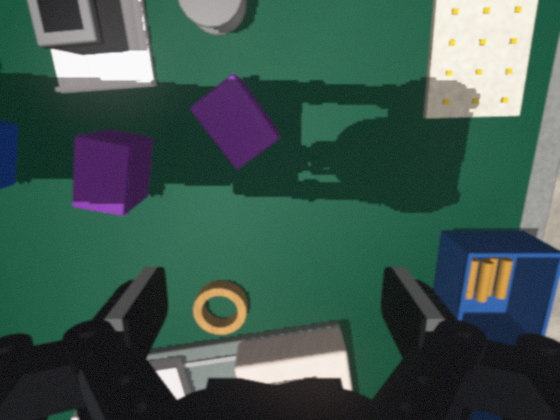

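The move was refused, so this is still the start view: two purple look-alikes at (235,120) and (112,172), with the stand's right end at the top left. I'll fill in every field of each row and try again.

jog_arm(commands=[{"travel":[30,-33,0],"rot":[0,0,0],"claw":0},{"travel":[30,-33,0],"rot":[0,0,0],"claw":0},{"travel":[30,-33,0],"rot":[0,0,0],"claw":0},{"travel":[30,-33,0],"rot":[0,0,0],"claw":0},{"travel":[30,-33,0],"rot":[0,0,0],"claw":0}], force=60)

```text
time: 0.7
tool_pos: [0.5084, 0.1508, 0.231]
tcp_rot: [-2.222, -2.221, 0.0]
wrist_force: [-0.2, 0.4, 0.6]
width: 0.999
grip_force: 0.0
```

jog_arm(commands=[{"travel":[0,0,0],"rot":[0,0,-5],"claw":0},{"travel":[0,0,0],"rot":[0,0,0],"claw":0},{"travel":[0,0,0],"rot":[0,0,0],"claw":0},{"travel":[0,0,0],"rot":[0,0,0],"claw":0},{"travel":[0,0,0],"rot":[0,0,0],"claw":0}])

```text
time: 1.2
tool_pos: [0.5106, 0.1494, 0.2312]
tcp_rot: [-2.125, -2.314, 0.0]
wrist_force: [0.1, -0.2, -0.3]
width: 1.003
grip_force: 0.0
```

```bash
python3 - <<'E'
from h import *
import pickle
c=cam("wrist");pickle.dump(c,open("c1.pkl","wb"))
cv2.imwrite("pics/w2.png",c["color"]);s=monitor.read_state();print(s["tool_pos"],s["tcp_rot"],-np.array(c["R"]).T@c["t"])
E
```

```text
[0.51052258 0.14941473 0.23112215] [-2.12440956e+00 -2.31422366e+00  4.55904424e-04] [0.50405604 0.22090754 0.37439376]
```

View pics/w2.png

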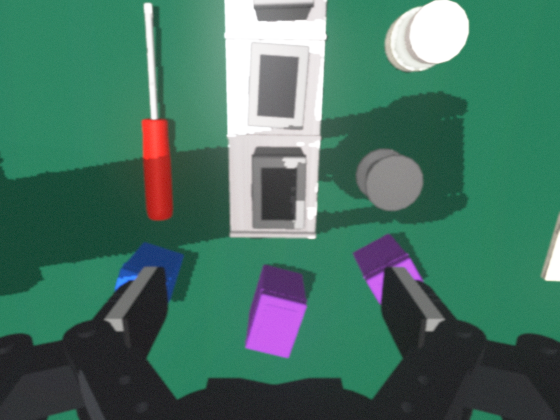

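The stand runs vertically at columns 230–320. The middle cassette's top is at about (278,86) and the right one's at (279,192); the screwdriver lies at (157,130), the jar at (440,35) and the spool at (390,180).

```bash
python3 - <<'E'
from h import *
import pickle
c=pickle.load(open("c1.pkl","rb"))
g=cv2.cvtColor(c["color"],cv2.COLOR_BGR2GRAY)
for (x0,x1,y0,y1) in [(252,305,48,125),(255,306,160,225)]:
    m=(g[y0:y1,x0:x1]<75).astype(np.uint8)
    cs=max(cv2.findContours(m,0,2)[0],key=cv2.contourArea); r=cv2.minAreaRect(cs)
    q=cv2.boxPoints(r)+[x0,y0]; w=np.array([ray(c,*p,.074)[:2] for p in q]); print(r,(q.mean(0)),w.mean(0).round(4),w.round(4).tolist())
for u,v in [(229,136),(320,136),(230,236),(316,236)]: print(ray(c,u,v,.008).round(4))
E
```

```text
Traceback (most recent call last):
ValueError: max() iterable argument is empty
```

```bash
python3 - <<'E'
from h import *
import pickle
c=pickle.load(open("c1.pkl","rb"))
g=cv2.cvtColor(c["color"],cv2.COLOR_BGR2GRAY)
for (x0,x1,y0,y1) in [(250,308,45,127),(252,308,150,228)]:
    s=g[y0:y1,x0:x1]; t,m=cv2.threshold(s,0,1,cv2.THRESH_BINARY_INV+cv2.THRESH_OTSU)
    cs=max(cv2.findContours(m,0,2)[0],key=cv2.contourArea); r=cv2.minAreaRect(cs)
    q=cv2.boxPoints(r)+[x0,y0]; w=np.array([ray(c,*p,.074)[:2] for p in q]); print(t,r[1:],(q.mean(0)),w.mean(0).round(4),w.round(4).tolist())
for u,v in [(229,136),(320,136),(230,236),(316,236)]: print(ray(c,u,v,.008).round(4))
E
```

```text
174.0 ((38.28676223754883, 61.2470703125), 3.3664605617523193) [277.40517426  86.11206913] [0.5059 0.2274] [[0.4912, 0.2042], [0.4906, 0.2498], [0.5199, 0.2507], [0.5219, 0.205]]
111.0 ((35.99999237060547, 52.99999237060547), 0.0) [277.99999619 193.49999142] [0.5141 0.1408] [[0.5006, 0.1162], [0.4971, 0.1628], [0.527, 0.1654], [0.5318, 0.1189]]
[0.4626 0.1785 0.008 ]
[0.5525 0.1862 0.008 ]
[0.4691 0.0723 0.008 ]
[0.5612 0.0803 0.008 ]
```

jog_arm(commands=[{"travel":[33,1,0],"rot":[0,0,0],"claw":0},{"travel":[33,1,0],"rot":[0,0,0],"claw":0},{"travel":[33,1,0],"rot":[0,0,0],"claw":0},{"travel":[33,1,0],"rot":[0,0,0],"claw":0},{"travel":[33,1,0],"rot":[0,0,0],"claw":0}])

```text
time: 1.75
tool_pos: [0.501, 0.3157, 0.2311]
tcp_rot: [2.124, 2.315, -0.0]
wrist_force: [0.9, -0.5, 0.3]
width: 0.996
grip_force: 0.0
```

jog_arm(commands=[{"travel":[0,0,20],"rot":[0,0,0],"claw":0},{"travel":[0,0,40],"rot":[0,0,0],"claw":0},{"travel":[0,0,40],"rot":[0,0,0],"claw":0},{"travel":[0,0,0],"rot":[0,0,0],"claw":0},{"travel":[0,0,0],"rot":[0,0,0],"claw":0}])

```text
time: 2.25
tool_pos: [0.5004, 0.3142, 0.1307]
tcp_rot: [-2.123, -2.315, 0.004]
wrist_force: [-0.1, -0.1, 0.7]
width: 1.0
grip_force: 0.0
```

```bash
python3 - <<'E'
from h import *
import pickle
c=cam("wrist");pickle.dump(c,open("c2.pkl","wb"))
cv2.imwrite("pics/w3.png",c["color"]);s=monitor.read_state();print(s["tool_pos"],s["tcp_rot"])
print([proj(c,[.501,.3145,z]).round() for z in (.074,.008)])
E
```

```text
[0.50170278 0.31503153 0.13266824] [2.12304811e+00 2.31508075e+00 2.16800891e-03]
[array([276., 224.]), array([276., 194.])]
```

View pics/w3.png

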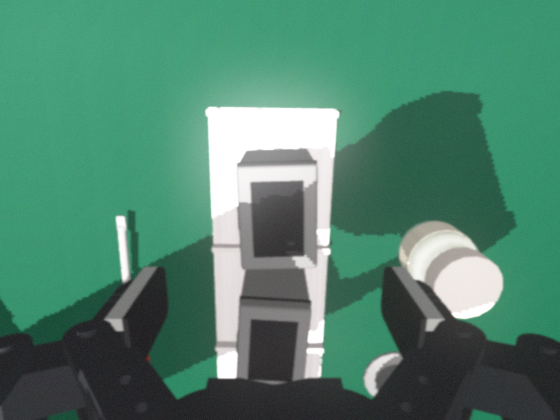

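The wrist view shows the left cassette top centred at about (278,216), 8 px beyond the prediction, so it sits about 4 mm further left. The fingers straddle it clear of the jar and screwdriver, so I'll go down and grip.

jog_arm(commands=[{"travel":[4,0,30],"rot":[0,0,0],"claw":0},{"travel":[0,0,40],"rot":[0,0,0],"claw":0},{"travel":[0,0,31],"rot":[0,0,0],"claw":0},{"travel":[0,0,0],"rot":[0,0,0],"claw":0},{"travel":[0,0,0],"rot":[0,0,0],"claw":80}])

```text
time: 2.8
tool_pos: [0.5019, 0.3195, 0.0325]
tcp_rot: [2.122, 2.315, 0.004]
wrist_force: [0.4, 0.2, 0.3]
width: 0.858
grip_force: 0.0
```

jog_arm(commands=[{"travel":[0,0,0],"rot":[0,0,0],"claw":255},{"travel":[0,0,0],"rot":[0,0,0],"claw":255},{"travel":[0,0,0],"rot":[0,0,0],"claw":255},{"travel":[0,0,0],"rot":[0,0,0],"claw":255},{"travel":[0,0,0],"rot":[0,0,0],"claw":255}])

```text
time: 3.3
tool_pos: [0.5029, 0.3203, 0.0338]
tcp_rot: [2.121, 2.315, 0.009]
wrist_force: [0.6, -0.6, 5.6]
width: 0.532
grip_force: 62.0
```

jog_arm(commands=[{"travel":[0,0,-8],"rot":[0,0,0],"claw":255},{"travel":[0,0,-16],"rot":[0,0,0],"claw":255},{"travel":[0,0,-16],"rot":[0,0,0],"claw":255},{"travel":[0,0,0],"rot":[0,0,0],"claw":255},{"travel":[0,0,0],"rot":[0,0,0],"claw":255}])

```text
time: 3.8
tool_pos: [0.5009, 0.3192, 0.0716]
tcp_rot: [2.122, 2.316, 0.003]
wrist_force: [-1.0, 0.1, -1.6]
width: 0.533
grip_force: 61.4
```

jog_arm(commands=[{"travel":[0,0,0],"rot":[0,0,0],"claw":255},{"travel":[0,0,0],"rot":[0,0,0],"claw":255},{"travel":[0,0,0],"rot":[0,0,0],"claw":255},{"travel":[0,0,0],"rot":[0,0,0],"claw":255},{"travel":[0,0,0],"rot":[0,0,0],"claw":255}])

```text
time: 4.3
tool_pos: [0.5001, 0.3187, 0.0699]
tcp_rot: [-2.122, -2.316, 0.001]
wrist_force: [0.2, -0.0, -1.3]
width: 0.535
grip_force: 61.4
```

jog_arm(commands=[{"travel":[0,0,14],"rot":[0,0,0],"claw":255},{"travel":[0,0,16],"rot":[0,0,0],"claw":255},{"travel":[0,0,8],"rot":[0,0,0],"claw":255},{"travel":[0,0,1],"rot":[0,0,0],"claw":255},{"travel":[0,0,0],"rot":[0,0,0],"claw":255}])

```text
time: 4.8
tool_pos: [0.4992, 0.3183, 0.0334]
tcp_rot: [-2.121, -2.316, 0.005]
wrist_force: [-9.5, -5.7, 23.4]
width: 0.532
grip_force: 62.8
```

jog_arm(commands=[{"travel":[0,0,0],"rot":[0,0,0],"claw":100},{"travel":[0,0,0],"rot":[0,0,0],"claw":0},{"travel":[0,0,0],"rot":[0,0,0],"claw":0},{"travel":[0,0,0],"rot":[0,0,0],"claw":0},{"travel":[0,0,0],"rot":[0,0,0],"claw":0}])

```text
time: 5.3
tool_pos: [0.5, 0.3186, 0.0307]
tcp_rot: [-2.122, -2.316, 0.001]
wrist_force: [-0.6, 0.4, -0.2]
width: 0.999
grip_force: 0.0
```

jog_arm(commands=[{"travel":[0,0,-15],"rot":[0,0,0],"claw":0},{"travel":[0,0,-25],"rot":[0,0,0],"claw":0},{"travel":[0,0,-40],"rot":[0,0,0],"claw":0},{"travel":[-45,-1.5,0],"rot":[0,0,0],"claw":0},{"travel":[-46,-1.5,0],"rot":[0,0,0],"claw":0}])

```text
time: 5.8
tool_pos: [0.5073, 0.2288, 0.115]
tcp_rot: [2.117, 2.318, 0.009]
wrist_force: [0.4, -0.2, -0.0]
width: 0.999
grip_force: 0.0
```

jog_arm(commands=[{"travel":[0,0,25],"rot":[0,0,0],"claw":0},{"travel":[0,0,30],"rot":[0,0,0],"claw":0},{"travel":[0,0,25],"rot":[0,0,0],"claw":0},{"travel":[0,0,0],"rot":[0,0,0],"claw":0},{"travel":[0,0,0],"rot":[0,0,0],"claw":0}])

```text
time: 6.3
tool_pos: [0.5053, 0.2279, 0.032]
tcp_rot: [-2.122, -2.316, 0.0]
wrist_force: [0.5, 0.1, 0.2]
width: 1.001
grip_force: 0.0
```

jog_arm(commands=[{"travel":[0,0,0],"rot":[0,0,0],"claw":255},{"travel":[0,0,0],"rot":[0,0,0],"claw":255},{"travel":[0,0,0],"rot":[0,0,0],"claw":255},{"travel":[0,0,0],"rot":[0,0,0],"claw":255},{"travel":[0,0,0],"rot":[0,0,0],"claw":255}])

```text
time: 6.8
tool_pos: [0.5065, 0.2286, 0.0332]
tcp_rot: [2.122, 2.315, 0.004]
wrist_force: [-1.4, 0.5, 4.9]
width: 0.54
grip_force: 61.0
```

jog_arm(commands=[{"travel":[0,0,-8],"rot":[0,0,0],"claw":255},{"travel":[0,0,-16],"rot":[0,0,0],"claw":255},{"travel":[0,0,-16],"rot":[0,0,0],"claw":255},{"travel":[0,0,0],"rot":[0,0,0],"claw":255},{"travel":[0,0,0],"rot":[0,0,0],"claw":255}])

```text
time: 7.3
tool_pos: [0.5046, 0.2277, 0.0708]
tcp_rot: [-2.122, -2.316, 0.001]
wrist_force: [0.3, -0.9, -6.8]
width: 0.539
grip_force: 61.7
```

jog_arm(commands=[{"travel":[0,0,0],"rot":[0,0,0],"claw":255},{"travel":[0,0,0],"rot":[0,0,0],"claw":255},{"travel":[0,0,0],"rot":[0,0,0],"claw":255},{"travel":[0,0,0],"rot":[0,0,0],"claw":255},{"travel":[0,0,0],"rot":[0,0,0],"claw":255}])

```text
time: 7.8
tool_pos: [0.5051, 0.2278, 0.071]
tcp_rot: [-2.122, -2.316, 0.001]
wrist_force: [-0.3, -0.1, -6.1]
width: 0.539
grip_force: 61.6
```

The middle one weighs about 6.1–6.8 N (0.62–0.69 kg), so it is the full one. I'll set it back and lift the right one.

jog_arm(commands=[{"travel":[0,0,14],"rot":[0,0,0],"claw":255},{"travel":[0,0,16],"rot":[0,0,0],"claw":255},{"travel":[0,0,8],"rot":[0,0,0],"claw":255},{"travel":[0,0,0],"rot":[0,0,0],"claw":255},{"travel":[0,0,0],"rot":[0,0,0],"claw":255}])

```text
time: 8.3
tool_pos: [0.5047, 0.2276, 0.0331]
tcp_rot: [-2.122, -2.316, 0.002]
wrist_force: [-1.8, -1.6, -1.0]
width: 0.536
grip_force: 61.1
```

jog_arm(commands=[{"travel":[0,0,0],"rot":[0,0,0],"claw":100},{"travel":[0,0,0],"rot":[0,0,0],"claw":0},{"travel":[0,0,0],"rot":[0,0,0],"claw":0},{"travel":[0,0,0],"rot":[0,0,0],"claw":0},{"travel":[0,0,0],"rot":[0,0,0],"claw":0}])

```text
time: 8.8
tool_pos: [0.5056, 0.2281, 0.0336]
tcp_rot: [2.122, 2.316, 0.001]
wrist_force: [0.2, 0.5, 1.0]
width: 0.999
grip_force: 0.0
```

jog_arm(commands=[{"travel":[0,0,-15],"rot":[0,0,0],"claw":0},{"travel":[0,0,-25],"rot":[0,0,0],"claw":0},{"travel":[0,0,-40],"rot":[0,0,0],"claw":0},{"travel":[-44,0.5,0],"rot":[0,0,0],"claw":0},{"travel":[-44,0.5,0],"rot":[0,0,0],"claw":0}])

```text
time: 9.3
tool_pos: [0.516, 0.1408, 0.1169]
tcp_rot: [2.116, 2.317, 0.008]
wrist_force: [-0.2, -0.3, -0.5]
width: 0.997
grip_force: 0.0
```

jog_arm(commands=[{"travel":[0,0,25],"rot":[0,0,0],"claw":0},{"travel":[0,0,30],"rot":[0,0,0],"claw":0},{"travel":[0,0,24],"rot":[0,0,0],"claw":0},{"travel":[0,0,0],"rot":[0,0,0],"claw":0},{"travel":[0,0,0],"rot":[0,0,0],"claw":0}])

```text
time: 9.8
tool_pos: [0.514, 0.1403, 0.035]
tcp_rot: [-2.122, -2.316, 0.0]
wrist_force: [0.6, 0.0, 0.4]
width: 1.002
grip_force: 0.0
```

jog_arm(commands=[{"travel":[0,0,0],"rot":[0,0,0],"claw":255},{"travel":[0,0,0],"rot":[0,0,0],"claw":255},{"travel":[0,0,0],"rot":[0,0,0],"claw":255},{"travel":[0,0,0],"rot":[0,0,0],"claw":255},{"travel":[0,0,0],"rot":[0,0,0],"claw":255}])

```text
time: 10.3
tool_pos: [0.5154, 0.1407, 0.036]
tcp_rot: [2.121, 2.315, 0.004]
wrist_force: [-0.1, 0.5, 6.5]
width: 0.536
grip_force: 62.0
```

jog_arm(commands=[{"travel":[0,0,-8],"rot":[0,0,0],"claw":255},{"travel":[0,0,-16],"rot":[0,0,0],"claw":255},{"travel":[0,0,-16],"rot":[0,0,0],"claw":255},{"travel":[0,0,0],"rot":[0,0,0],"claw":255},{"travel":[0,0,0],"rot":[0,0,0],"claw":255}])

```text
time: 10.8
tool_pos: [0.5138, 0.1403, 0.0744]
tcp_rot: [2.122, 2.316, 0.001]
wrist_force: [-0.6, 0.0, -2.5]
width: 0.53
grip_force: 61.5
```

jog_arm(commands=[{"travel":[0,0,0],"rot":[0,0,0],"claw":255},{"travel":[0,0,0],"rot":[0,0,0],"claw":255},{"travel":[0,0,0],"rot":[0,0,0],"claw":255},{"travel":[0,0,0],"rot":[0,0,0],"claw":255},{"travel":[0,0,0],"rot":[0,0,0],"claw":255}])

```text
time: 11.3
tool_pos: [0.5137, 0.1403, 0.074]
tcp_rot: [-2.122, -2.316, 0.001]
wrist_force: [0.1, -1.1, -1.1]
width: 0.534
grip_force: 61.5
```

The right one is empty at about 1.1–2.5 N. I'll put it back and fetch the middle one.

jog_arm(commands=[{"travel":[0,0,14],"rot":[0,0,0],"claw":255},{"travel":[0,0,16],"rot":[0,0,0],"claw":255},{"travel":[0,0,8],"rot":[0,0,0],"claw":255},{"travel":[0,0,0],"rot":[0,0,0],"claw":255},{"travel":[0,0,0],"rot":[0,0,0],"claw":255}])

```text
time: 11.8
tool_pos: [0.5136, 0.1402, 0.0359]
tcp_rot: [-2.122, -2.316, 0.001]
wrist_force: [-1.1, -0.9, -0.2]
width: 0.531
grip_force: 62.3
```

jog_arm(commands=[{"travel":[0,0,0],"rot":[0,0,0],"claw":100},{"travel":[0,0,0],"rot":[0,0,0],"claw":0},{"travel":[0,0,0],"rot":[0,0,0],"claw":0},{"travel":[0,0,0],"rot":[0,0,0],"claw":0},{"travel":[0,0,0],"rot":[0,0,0],"claw":0}])

```text
time: 12.3
tool_pos: [0.5139, 0.1403, 0.0363]
tcp_rot: [2.122, 2.316, 0.0]
wrist_force: [-0.1, 0.4, 0.6]
width: 1.001
grip_force: 0.0
```

jog_arm(commands=[{"travel":[0,0,-15],"rot":[0,0,0],"claw":0},{"travel":[0,0,-25],"rot":[0,0,0],"claw":0},{"travel":[0,0,-40],"rot":[0,0,0],"claw":0},{"travel":[44,-0.5,0],"rot":[0,0,0],"claw":0},{"travel":[44,-0.5,0],"rot":[0,0,0],"claw":0}])

```text
time: 12.8
tool_pos: [0.5074, 0.2287, 0.1201]
tcp_rot: [2.124, 2.311, 0.009]
wrist_force: [0.8, 0.1, -0.2]
width: 0.999
grip_force: 0.0
```

jog_arm(commands=[{"travel":[0,0,25],"rot":[0,0,0],"claw":0},{"travel":[0,0,30],"rot":[0,0,0],"claw":0},{"travel":[0,0,28],"rot":[0,0,0],"claw":0},{"travel":[0,0,0],"rot":[0,0,0],"claw":0},{"travel":[0,0,0],"rot":[0,0,0],"claw":0}])

```text
time: 13.3
tool_pos: [0.5052, 0.2279, 0.034]
tcp_rot: [-2.122, -2.316, 0.001]
wrist_force: [-1.0, -0.3, 0.6]
width: 0.995
grip_force: 0.0
```

jog_arm(commands=[{"travel":[0,0,0],"rot":[0,0,0],"claw":255},{"travel":[0,0,0],"rot":[0,0,0],"claw":255},{"travel":[0,0,0],"rot":[0,0,0],"claw":255},{"travel":[0,0,0],"rot":[0,0,0],"claw":255},{"travel":[0,0,0],"rot":[0,0,0],"claw":255}])

```text
time: 13.8
tool_pos: [0.5062, 0.2282, 0.0353]
tcp_rot: [2.122, 2.315, 0.003]
wrist_force: [-1.5, -1.0, 6.2]
width: 0.533
grip_force: 63.2
```

jog_arm(commands=[{"travel":[0,0,-20],"rot":[0,0,0],"claw":255},{"travel":[0,0,-30],"rot":[0,0,0],"claw":255},{"travel":[0,0,-40],"rot":[0,0,0],"claw":255},{"travel":[0,0,-40],"rot":[0,0,0],"claw":255},{"travel":[0,0,-20],"rot":[0,0,0],"claw":255}])

```text
time: 14.3
tool_pos: [0.5063, 0.2282, 0.1866]
tcp_rot: [2.121, 2.315, 0.006]
wrist_force: [2.0, 0.7, -6.4]
width: 0.533
grip_force: 63.4
```

jog_arm(commands=[{"travel":[-20,-1,0],"rot":[0,0,0],"claw":255},{"travel":[-40,-1.5,0],"rot":[0,0,0],"claw":255},{"travel":[-40,-1.5,0],"rot":[0,0,0],"claw":255},{"travel":[-40,-1.5,0],"rot":[0,0,0],"claw":255},{"travel":[-40,-1.5,0],"rot":[0,0,0],"claw":255}])

```text
time: 14.8
tool_pos: [0.5124, 0.0464, 0.1821]
tcp_rot: [-2.121, -2.316, 0.003]
wrist_force: [0.5, 0.5, -6.0]
width: 0.533
grip_force: 63.1
```

jog_arm(commands=[{"travel":[-40,-1.5,0],"rot":[0,0,0],"claw":255},{"travel":[-40,-1.5,0],"rot":[0,0,0],"claw":255},{"travel":[-40,-1.5,0],"rot":[0,0,0],"claw":255},{"travel":[-40,-1.5,0],"rot":[0,0,0],"claw":255},{"travel":[-40,-1.5,0],"rot":[0,0,0],"claw":255}])

```text
time: 15.3
tool_pos: [0.5224, -0.1532, 0.1821]
tcp_rot: [-2.121, -2.314, 0.001]
wrist_force: [-0.3, 0.2, -6.4]
width: 0.537
grip_force: 63.1
```

jog_arm(commands=[{"travel":[-40,-1.5,0],"rot":[0,0,0],"claw":255},{"travel":[-40,-1.5,0],"rot":[0,0,0],"claw":255},{"travel":[-40,-1.5,0],"rot":[0,0,0],"claw":255},{"travel":[-40,-1.5,0],"rot":[0,0,0],"claw":255},{"travel":[-20,0,0],"rot":[0,0,0],"claw":255}])

```text
time: 15.8
tool_pos: [0.5323, -0.3348, 0.1819]
tcp_rot: [-2.124, -2.313, 0.002]
wrist_force: [-0.3, -0.2, -6.2]
width: 0.535
grip_force: 63.1
```

jog_arm(commands=[{"travel":[0,0,0],"rot":[0,0,-5],"claw":255},{"travel":[0,0,0],"rot":[0,0,0],"claw":255},{"travel":[0,0,0],"rot":[0,0,0],"claw":255},{"travel":[0,0,0],"rot":[0,0,0],"claw":255},{"travel":[0,0,0],"rot":[0,0,0],"claw":255}])

```text
time: 16.3
tool_pos: [0.5336, -0.3309, 0.1832]
tcp_rot: [-2.019, -2.407, -0.0]
wrist_force: [1.0, -0.6, -6.8]
width: 0.531
grip_force: 63.2
```

```bash
python3 - <<'E'
from h import *
import pickle
c=cam("wrist");pickle.dump(c,open("c4.pkl","wb"))
im=c["color"].copy()
cv2.imwrite("pics/w4.png",cv2.resize(im,(800,600)));s=monitor.read_state();print(s["tool_pos"],s["tcp_rot"])
print(proj(c,[.5335,-.2714,.033]))
E
```

```text
[ 0.53364914 -0.33103184  0.18329024] [-2.01881113e+00 -2.40691396e+00 -2.67450648e-05]
[288.12281714 113.07679981]
```

View pics/w4.png

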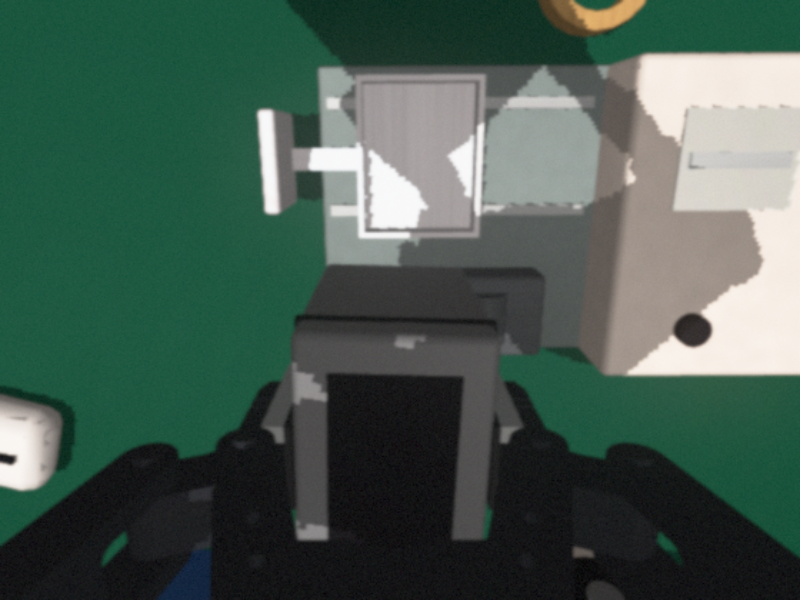

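The tray rim is at view pixels (357,75), (487,73), (479,237), (359,238), nearly aligned with the tool. The cassette is held square, with the handle plate at (265,160).

```bash
python3 - <<'E'
from h import *
import pickle
from scipy.spatial.transform import Rotation as Rn
c=pickle.load(open("c4.pkl","rb"));s=.7
p=np.array([ray(c,u*s,v*s,.033)[:2] for u,v in [(357,75),(487,73),(479,237),(359,238)]])
q=np.array([ray(c,u*s,v*s,.018)[:2] for u,v in [(364,82),(478,80),(472,228),(366,231)]])
for p in (p,q):
    e=p[1]-p[0]+p[2]-p[3];d=p[0]-p[3]+p[1]-p[2]
    print(p.mean(0),np.linalg.norm(e)/2,np.linalg.norm(d)/2,np.degrees(np.arctan2(e[1],e[0])),np.degrees(np.arctan2(-d[0],d[1])))
st=monitor.read_state();R=Rn.from_rotvec(st["tcp_rot"]).as_matrix();print(R[:,:2].T)
for t in (p.mean(0),): print("tool travel",R.T@(np.r_[t,st["tool_pos"][2]]-st["tool_pos"]))
k=np.array([ray(c,u*s,v*s,st["tool_pos"][2]+.04) for u,v in [(295,330),(498,330)]]);print("cassette far top edge in tool",(R.T@(k-st["tool_pos"]).T).T)
b=np.array([ray(c,u*s,v*s,st["tool_pos"][2]-.026) for u,v in [(330,266),(470,266)]]);print("bottom edge",(R.T@(b-st["tool_pos"]).T).T)
print("plate top edge front",[ray(c,u*s,v*s,.065).round(4) for u,v in [(259,111),(266,213)]])
E
```

```text
[ 0.53800945 -0.26939645] 0.06808812895151023 0.08637614921896915 10.70784392888476 9.887695405193567
[ 0.53850804 -0.26929796] 0.0629633517538193 0.08239120343807071 11.343921966727425 10.148400915377898
[[-1.74046553e-01  9.84737420e-01  1.04984699e-04]
 [ 9.84737422e-01  1.74046561e-01 -6.58329100e-05]]
tool travel [5.99459876e-02 1.55293163e-02 5.27107145e-06]
cassette far top edge in tool [[ 0.03276358 -0.0209812  -0.03999518]
 [ 0.03279936  0.02185842 -0.039998  ]]
bottom edge [[ 0.03047824 -0.02116695  0.02600459]
 [ 0.03051296  0.02552911  0.02600152]]
plate top edge front [array([ 0.4565, -0.26  ,  0.065 ]), array([ 0.465 , -0.3075,  0.065 ])]
```

jog_arm(commands=[{"travel":[20,5,0],"rot":[0,0,0],"claw":255},{"travel":[25,7,0],"rot":[0,0,0],"claw":255},{"travel":[15,3.5,0],"rot":[0,0,0],"claw":255},{"travel":[0,0,20],"rot":[0,0,0],"claw":255},{"travel":[0,0,30],"rot":[0,0,0],"claw":255}])

```text
time: 16.85
tool_pos: [0.541, -0.2699, 0.1361]
tcp_rot: [2.012, 2.403, 0.002]
wrist_force: [0.4, 0.1, -6.1]
width: 0.529
grip_force: 63.4
```

jog_arm(commands=[{"travel":[0,0,30],"rot":[0,0,0],"claw":255},{"travel":[0,0,15],"rot":[0,0,0],"claw":255},{"travel":[0,0,0],"rot":[0,0,0],"claw":255},{"travel":[0,0,0],"rot":[0,0,0],"claw":255},{"travel":[0,0,0],"rot":[0,0,0],"claw":255}])

```text
time: 17.35
tool_pos: [0.5401, -0.2709, 0.0905]
tcp_rot: [2.017, 2.404, 0.001]
wrist_force: [-0.6, 0.4, -6.3]
width: 0.532
grip_force: 63.0
```

jog_arm(commands=[{"travel":[1.5,-1.5,8],"rot":[0,0,0],"claw":255},{"travel":[0,0,12],"rot":[0,0,0],"claw":255},{"travel":[0,0,12],"rot":[0,0,0],"claw":255},{"travel":[0,0,8],"rot":[0,0,0],"claw":255},{"travel":[0,0,3],"rot":[0,0,0],"claw":255}])

```text
time: 17.85
tool_pos: [0.5365, -0.2682, 0.0452]
tcp_rot: [-2.019, -2.405, -0.001]
wrist_force: [-4.7, 7.3, 13.3]
width: 0.527
grip_force: 64.8
```

jog_arm(commands=[{"travel":[0,0,1],"rot":[0,0,0],"claw":255},{"travel":[0,0,1],"rot":[0,0,0],"claw":255},{"travel":[0,0,0],"rot":[0,0,0],"claw":255},{"travel":[0,0,0],"rot":[0,0,0],"claw":255},{"travel":[0,0,0],"rot":[0,0,0],"claw":255}])

```text
time: 18.35
tool_pos: [0.5376, -0.268, 0.0452]
tcp_rot: [-2.02, -2.406, -0.003]
wrist_force: [-3.2, 6.5, 7.4]
width: 0.533
grip_force: 64.4
```

jog_arm(commands=[{"travel":[0,0,0],"rot":[0,0,0],"claw":100},{"travel":[0,0,0],"rot":[0,0,0],"claw":0},{"travel":[0,0,0],"rot":[0,0,0],"claw":0},{"travel":[0,0,0],"rot":[0,0,0],"claw":0},{"travel":[0,0,0],"rot":[0,0,0],"claw":0}])

```text
time: 18.85
tool_pos: [0.5367, -0.269, 0.0432]
tcp_rot: [2.019, 2.406, -0.0]
wrist_force: [0.1, -0.5, 0.7]
width: 0.997
grip_force: 0.0
```

jog_arm(commands=[{"travel":[0,0,-10],"rot":[0,0,0],"claw":0},{"travel":[0,0,-25],"rot":[0,0,0],"claw":0},{"travel":[0,0,-40],"rot":[0,0,0],"claw":0},{"travel":[0,0,-40],"rot":[0,0,0],"claw":0},{"travel":[0,0,-5],"rot":[0,0,0],"claw":255}])

```text
time: 19.35
tool_pos: [0.5405, -0.2709, 0.1708]
tcp_rot: [2.012, 2.398, 0.004]
wrist_force: [0.8, -0.6, 0.3]
width: 0.856
grip_force: 0.0
```

```bash
python3 - <<'E'
from h import *
import pickle
c=cam("wrist");w=cam("side");pickle.dump((c,w),open("c5.pkl","wb"))
a=cv2.resize(w["color"][130:350,160:480],(400,275));b=cv2.resize(c["color"],(400,300))
a2=cv2.resize(w["color"][250:350,330:444],(400,325))
cv2.imwrite("pics/w5.png",np.vstack([np.hstack([b,np.zeros((300,400,3),np.uint8)]),np.hstack([a,a2[:275]])]))
s=monitor.read_state();print(s["tool_pos"],s["tcp_rot"])
E
```

```text
[ 0.53820278 -0.26966352  0.16632215] [2.01602477e+00 2.40256683e+00 1.52951698e-03]
```

View pics/w5.png

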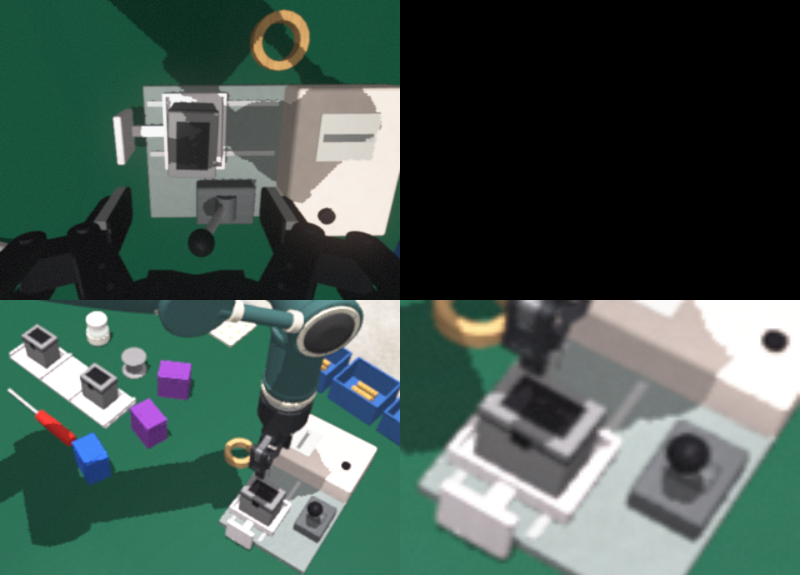

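The cassette sits upright inside the tray, with the tray at about (195,132) in the top-left view. The empties stand in the left and right places, and the lever leans open. I'll shut the claw, move in front of the plate and push.

jog_arm(commands=[{"travel":[0,-20,0],"rot":[0,0,0],"claw":255},{"travel":[0,-40,0],"rot":[0,0,0],"claw":255},{"travel":[0,-40,0],"rot":[0,0,0],"claw":255},{"travel":[0,-35,0],"rot":[0,0,0],"claw":255},{"travel":[0,0,0],"rot":[0,0,0],"claw":255}])

```text
time: 19.95
tool_pos: [0.3987, -0.2911, 0.1606]
tcp_rot: [-2.018, -2.399, 0.002]
wrist_force: [0.2, 0.2, 0.4]
width: -0.004
grip_force: 0.0
```

jog_arm(commands=[{"travel":[0,0,30],"rot":[0,0,0],"claw":255},{"travel":[0,0,40],"rot":[0,0,0],"claw":255},{"travel":[0,0,40],"rot":[0,0,0],"claw":255},{"travel":[0,0,21],"rot":[0,0,0],"claw":255},{"travel":[0,0,0],"rot":[0,0,0],"claw":255}])

```text
time: 20.45
tool_pos: [0.4002, -0.2889, 0.0273]
tcp_rot: [-2.012, -2.399, 0.0]
wrist_force: [-0.0, 0.9, 0.4]
width: 0.0
grip_force: 0.0
```

jog_arm(commands=[{"travel":[0,0,0],"rot":[0,0,0],"claw":255},{"travel":[0,8,0],"rot":[0,0,0],"claw":255},{"travel":[0,8,0],"rot":[0,0,0],"claw":255},{"travel":[0,6,0],"rot":[0,0,0],"claw":255},{"travel":[0,4,0],"rot":[0,0,0],"claw":255}])

```text
time: 20.95
tool_pos: [0.431, -0.2881, 0.0334]
tcp_rot: [2.017, 2.405, 0.0]
wrist_force: [-0.0, -1.0, -0.4]
width: -0.001
grip_force: 0.0
```

jog_arm(commands=[{"travel":[0,5,0],"rot":[0,0,0],"claw":255},{"travel":[0,6,0],"rot":[0,0,0],"claw":255},{"travel":[0,8,0],"rot":[0,0,0],"claw":255},{"travel":[0,8,0],"rot":[0,0,0],"claw":255},{"travel":[0,8,0],"rot":[0,0,0],"claw":255}])

```text
time: 21.45
tool_pos: [0.4639, -0.2814, 0.0322]
tcp_rot: [-2.018, -2.406, 0.001]
wrist_force: [-3.9, -0.3, 1.4]
width: -0.0
grip_force: 1.6
```

jog_arm(commands=[{"travel":[0,8,0],"rot":[0,0,0],"claw":255},{"travel":[0,8,0],"rot":[0,0,0],"claw":255},{"travel":[0,8,0],"rot":[0,0,0],"claw":255},{"travel":[0,8,0],"rot":[0,0,0],"claw":255},{"travel":[0,6,0],"rot":[0,0,0],"claw":255}])

```text
time: 21.95
tool_pos: [0.5018, -0.2746, 0.0321]
tcp_rot: [-2.019, -2.406, -0.0]
wrist_force: [-3.5, 1.7, 2.4]
width: 0.002
grip_force: 1.5
```

jog_arm(commands=[{"travel":[0,3,0],"rot":[0,0,0],"claw":255},{"travel":[0,3,0],"rot":[0,0,0],"claw":255},{"travel":[0,2,0],"rot":[0,0,0],"claw":255},{"travel":[0,2,0],"rot":[0,0,0],"claw":255},{"travel":[0,0,0],"rot":[0,0,0],"claw":255}])

```text
time: 22.45
tool_pos: [0.5039, -0.2742, 0.0321]
tcp_rot: [-2.01, -2.4, 0.014]
wrist_force: [-25.9, -5.5, 18.3]
width: 0.001
grip_force: 13.7
```

jog_arm(commands=[{"travel":[0,2,0],"rot":[0,0,0],"claw":255},{"travel":[0,0,0],"rot":[0,0,0],"claw":255},{"travel":[0,2,0],"rot":[0,0,0],"claw":255},{"travel":[0,0,0],"rot":[0,0,0],"claw":255},{"travel":[0,0,0],"rot":[0,0,0],"claw":255}])

```text
time: 22.95
tool_pos: [0.5039, -0.2741, 0.0321]
tcp_rot: [-2.005, -2.396, 0.021]
wrist_force: [-38.2, -9.4, 26.2]
width: -0.003
grip_force: 20.2
```

jog_arm(commands=[{"travel":[0,-15,0],"rot":[0,0,0],"claw":255},{"travel":[0,-35,0],"rot":[0,0,0],"claw":255},{"travel":[0,-35,0],"rot":[0,0,0],"claw":255},{"travel":[0,0,0],"rot":[0,0,0],"claw":255},{"travel":[0,0,0],"rot":[0,0,0],"claw":255}])

```text
time: 23.45
tool_pos: [0.4318, -0.288, 0.0326]
tcp_rot: [2.02, 2.403, 0.001]
wrist_force: [0.7, 0.4, 0.5]
width: 0.003
grip_force: 0.0
```

```bash
python3 - <<'E'
from h import *
import pickle
c=cam("wrist");w=cam("side");pickle.dump((c,w),open("c6.pkl","wb"))
a2=cv2.resize(w["color"][235:350,330:484],(800,597),interpolation=cv2.INTER_CUBIC)
cv2.imwrite("pics/w6.png",a2)
s=monitor.read_state();print(s["tool_pos"],s["tcp_rot"])
E
```

```text
[ 0.43303875 -0.28802945  0.03292201] [2.01759351e+00 2.40443828e+00 9.00517651e-04]
```

View pics/w6.png

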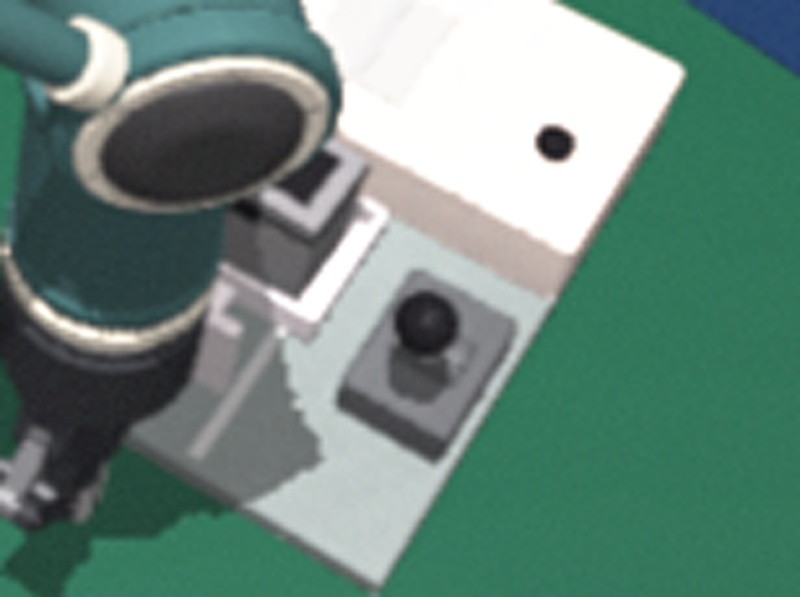

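The tray has moved up against the housing with the cassette upright; its right rim corners are at view (307,335) and (388,212). I'll measure the travel.

```bash
python3 - <<'E'
from h import *
import pickle
c,w=pickle.load(open("c6.pkl","rb"));k=.1925
n=np.array([ray(w,330+u*k,235+v*k,.033) for u,v in [(307,335),(388,212)]])
o=np.array([ray(w,330+u/3.5,250+v/3.5,.033) for u,v in [(161,243),(219,155)]])
print(n,o,np.linalg.norm(n-o,axis=1))
z=.034+.075*np.cos(.5)
print("ball",ray(w,330+427*k,235+322*k,z))
sc=cam("scene");cv2.imwrite("pics/s6.png",sc["color"]);pickle.dump(sc,open("c7.pkl","wb"))
E
```

```text
[[ 0.56168407 -0.30880027  0.033     ]
 [ 0.63562269 -0.29491353  0.033     ]] [[ 0.50311019 -0.3198627   0.033     ]
 [ 0.57758797 -0.30590258  0.033     ]] [0.05960937 0.05906597]
ball [ 0.56299191 -0.3554377   0.09981869]
```

The carriage hit a hard stop (38 N with no motion between the last two pushes), so it is home; the carriage probably started about 60 mm out. Now the lever: go behind the ball.

jog_arm(commands=[{"travel":[0,0,-30],"rot":[0,0,0],"claw":255},{"travel":[0,0,-25],"rot":[0,0,0],"claw":255},{"travel":[-30,15,0],"rot":[0,0,0],"claw":255},{"travel":[-30,20,0],"rot":[0,0,0],"claw":255},{"travel":[-29,20,0],"rot":[0,0,0],"claw":255}])

```text
time: 24.1
tool_pos: [0.5035, -0.3665, 0.0881]
tcp_rot: [2.016, 2.406, 0.0]
wrist_force: [-0.2, 0.6, 0.1]
width: 0.0
grip_force: 0.0
```

jog_arm(commands=[{"travel":[0,0,0],"rot":[0,0,0],"claw":255},{"travel":[0,6,0],"rot":[0,0,0],"claw":255},{"travel":[0,6,0],"rot":[0,0,0],"claw":255},{"travel":[0,6,0],"rot":[0,0,0],"claw":255},{"travel":[0,0,0],"rot":[0,0,0],"claw":255}])

```text
time: 24.6
tool_pos: [0.5193, -0.3614, 0.0874]
tcp_rot: [2.018, 2.408, 0.0]
wrist_force: [0.4, -0.2, 0.4]
width: 0.0
grip_force: 0.0
```

```bash
python3 - <<'E'
from h import *
from scipy.spatial.transform import Rotation as Rn
c=cam("wrist");im=c["color"];s=monitor.read_state();R=Rn.from_rotvec(s["tcp_rot"]).as_matrix()
print(s["tool_pos"],"ball in tool (est)",R.T@(np.array([.562,-.3556,.0998])-s["tool_pos"]))
w=cam("side")
a=cv2.resize(w["color"][235:350,330:484],(400,299));b=cv2.resize(im,(400,300))[:299]
cv2.imwrite("pics/w7.png",np.hstack([b,a]))
E
```

```text
[ 0.51888404 -0.36157091  0.08736119] ball in tool (est) [-0.00165272  0.04349563 -0.0124403 ]
```

View pics/w7.png

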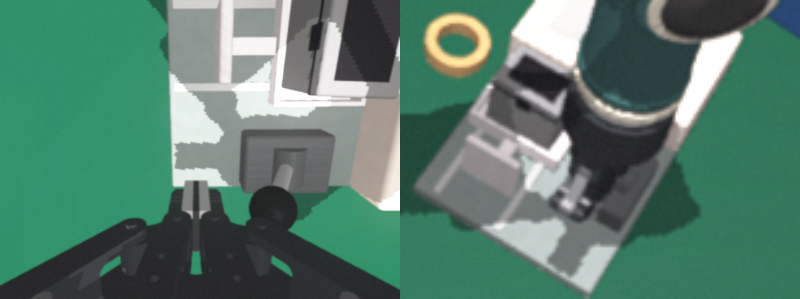

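The shut fingers (195,200) are in line with the lever ball (273,208), with the tips slightly below the ball's centre. Pushing along +x.

jog_arm(commands=[{"travel":[0,6,4],"rot":[0,0,0],"claw":255},{"travel":[0,8,0],"rot":[0,0,0],"claw":255},{"travel":[0,8,0],"rot":[0,0,0],"claw":255},{"travel":[0,8,0],"rot":[0,0,0],"claw":255},{"travel":[0,8,0],"rot":[0,0,0],"claw":255}])

```text
time: 25.2
tool_pos: [0.5569, -0.3558, 0.0834]
tcp_rot: [2.019, 2.406, -0.0]
wrist_force: [-1.8, -1.3, 1.8]
width: 0.003
grip_force: 0.6
```

jog_arm(commands=[{"travel":[0,8,0],"rot":[0,0,0],"claw":255},{"travel":[0,8,0],"rot":[0,0,0],"claw":255},{"travel":[0,8,0],"rot":[0,0,0],"claw":255},{"travel":[0,8,0],"rot":[0,0,0],"claw":255},{"travel":[0,6,0],"rot":[0,0,0],"claw":255}])

```text
time: 25.7
tool_pos: [0.594, -0.3488, 0.0829]
tcp_rot: [-2.019, -2.406, 0.0]
wrist_force: [-0.9, -0.6, -1.4]
width: -0.003
grip_force: 0.5
```

jog_arm(commands=[{"travel":[0,4,0],"rot":[0,0,0],"claw":255},{"travel":[0,4,0],"rot":[0,0,0],"claw":255},{"travel":[0,3,0],"rot":[0,0,0],"claw":255},{"travel":[0,2,0],"rot":[0,0,0],"claw":255},{"travel":[0,0,0],"rot":[0,0,0],"claw":255}])

```text
time: 26.2
tool_pos: [0.6014, -0.3475, 0.0827]
tcp_rot: [-2.014, -2.401, 0.009]
wrist_force: [-14.6, -1.8, 6.1]
width: 0.001
grip_force: 7.3
```

jog_arm(commands=[{"travel":[0,1,0],"rot":[0,0,0],"claw":255},{"travel":[0,1,0],"rot":[0,0,0],"claw":255},{"travel":[0,1,0],"rot":[0,0,0],"claw":255},{"travel":[0,1,0],"rot":[0,0,0],"claw":255},{"travel":[0,0,0],"rot":[0,0,0],"claw":255}])

```text
time: 26.7
tool_pos: [0.6017, -0.3474, 0.0827]
tcp_rot: [-2.01, -2.397, 0.015]
wrist_force: [-23.6, -4.1, 11.5]
width: -0.002
grip_force: 12.3
```

The lever is against its stop. I'll back off, rise and verify.

jog_arm(commands=[{"travel":[0,-15,0],"rot":[0,0,0],"claw":255},{"travel":[0,-30,0],"rot":[0,0,0],"claw":255},{"travel":[0,0,-35],"rot":[0,0,0],"claw":255},{"travel":[0,0,-40],"rot":[0,0,0],"claw":255},{"travel":[0,0,-40],"rot":[0,0,0],"claw":255}])

```text
time: 27.2
tool_pos: [0.5656, -0.3539, 0.1993]
tcp_rot: [-2.02, -2.406, -0.001]
wrist_force: [0.8, -0.6, 0.4]
width: 0.001
grip_force: 0.0
```

jog_arm(commands=[{"travel":[-10,0,0],"rot":[0,0,0],"claw":255},{"travel":[-20,0,0],"rot":[0,0,0],"claw":255},{"travel":[0,0,0],"rot":[0,0,0],"claw":255},{"travel":[0,0,0],"rot":[0,0,0],"claw":255},{"travel":[0,0,0],"rot":[0,0,0],"claw":255}])

```text
time: 27.7
tool_pos: [0.5708, -0.3828, 0.1973]
tcp_rot: [-2.018, -2.405, -0.001]
wrist_force: [-0.5, 0.2, -0.3]
width: -0.001
grip_force: 0.0
```

```bash
python3 - <<'E'
from h import *
c=cam("wrist");w=cam("side")
a=cv2.resize(w["color"][130:350,160:480],(400,275));b=cv2.resize(c["color"],(400,300))[:275]
cv2.imwrite("pics/w8.png",np.hstack([b,a]));import pickle;pickle.dump((c,w),open("c8.pkl","wb"))
print([(proj(c,[.5975+x*.984,-.349+x*.178,.034+.075*np.cos(t)])/1.4).round() for t,x in [(.5,-.036),(0,0),(.5,.036)]])
print((proj(c,np.array([.538,-.2694,.033])+.06*np.array([.984,.178,0]))/1.4).round())
E
```

```text
[array([192., 117.]), array([232., 118.]), array([270., 117.])]
[240.  24.]
```

View pics/w8.png

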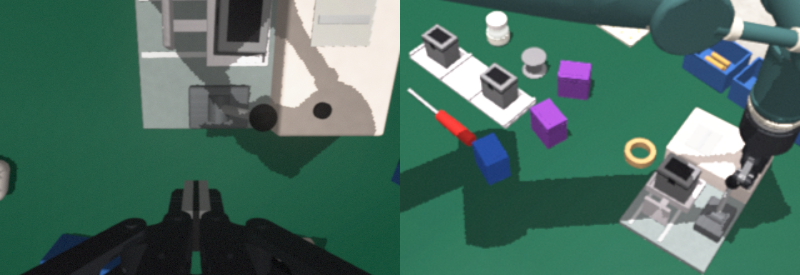

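The ball is now at (263,117) on the far side, and the tray is up against the housing (edge at column 272). A quick numeric check of the lever angle, using the same camera's view before and after.

```bash
python3 - <<'E'
from h import *
import pickle
def ball(c,x0,y0,x1,y1):
    m=(cv2.cvtColor(c["color"],cv2.COLOR_BGR2GRAY)[y0:y1,x0:x1]<40).astype(np.uint8)
    k=max(cv2.findContours(m,0,2)[0],key=cv2.contourArea);(u,v),r=cv2.minEnclosingCircle(k)
    return u+x0,v+y0,r,ray(c,u+x0,v+y0,.0998)
A=ball(pickle.load(open("c5.pkl","rb"))[0],250,315,310,365)
B=ball(pickle.load(open("c8.pkl","rb"))[0],345,140,392,188)
print(A,B,"moved",np.linalg.norm(B[3]-A[3]),"full = .0719, 0.85 rad needs",.0360+.075*np.sin(.35))
E
```

```text
(281.8636360168457, 339.5, 19.616777420043945, array([ 0.56169326, -0.35902408,  0.0998    ])) (367.5920238494873, 165.16411018371582, 18.952173233032227, array([ 0.62679625, -0.34506538,  0.0998    ])) moved 0.06658261930874777 full = .0719, 0.85 rad needs 0.06171733555915884
```

```bash
python3 -c "
from h import *
print(workorder.finish_job())"
```

```text
the job is handed in; nothing more can be done
None
```

I set the full cassette (the middle one, about 0.63 kg) in the tray, pushed the carriage home to its stop, swung the lock lever to its stop, stood both empty cassettes back in their places, and handed in the job at about 28 s; no verdict came back, and in the images the carriage moved about 60 mm and the lever reads about 0.92 rad.

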